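# Hold-to-run mixing of injection vials in a small surgery

## Task

Mix the injection vials: pick the blue vial carrier up by its steel handle and lower it, without dropping it, over the two locating pins of the bench shaker until it sits flush on the platform, then let go of it. Only after that turn the shaker's spring-return dial clockwise past its first two clicks to the third and last one, and keep holding it there: finish with the gripper still holding the dial at the third click, because it springs back to rest if let go. Leave the bottles, jars and tape standing around where they are.

Things in the scene. Friction and masses are not known exactly. Their poses are not given: they have to be found in the camera images.
- carrier: Loose vial carrier, 0.33 to 0.53 kg: blue base plate 110 (x) x 170 (y) x 8 mm with six capped glass vials (24 mm diameter, tops 53 mm above the plate's underside) in two rows along y, and a steel handle bar along y over the middle. Origin: centre of the plate's underside; x across the handle, y along the handle, z up. It fits the shaker either way round (half turn).
- carrier_grip (a point): Centre of the carrier's handle bar, 88 mm above the plate's underside. The bar is 14 mm wide (x), 122 mm long (y), 16 mm tall, its top 96 mm above the plate's underside; it stands on two 10 mm posts at y = +-54 mm. The vial rows lie at x = +-36 mm, free space beside the handle.
- carrier_hole0 (a point): Pin hole in the carrier's plate, 11 mm diameter, right through, on the plate's centre line 72 mm to +y of its centre; the point lies at the underside.
- carrier_hole1 (a point): The other pin hole, 11 mm diameter, 72 mm to -y of the plate's centre; the point lies at the underside.
- seat (a point): Centre of the shaker's black platform top, 92 mm above the table, midway between the two pins: where the carrier's origin comes when seated. Axes as the shaker's: x from the dial towards the platform, y along the line through the pins, z up. The platform does not move; the shaker stands fast.
- pin0 (a point): Tip of the steel locating pin 72 mm to +y of the seat. Each pin is 8 mm in diameter, 17 mm tall above the platform, its top 5 mm tapering to 4 mm diameter.
- pin1 (a point): Tip of the other pin, 72 mm to -y of the seat, the same.
- dial_grip (a point): Point on the dial's vertical axis, in its black bar handle, 106 mm above the table and 170 mm in front (-x) of the seat. Turns with the dial: x along the bar towards its pointer end (white line), y across the bar, z up. At rest x stands 0.55 rad counter-clockwise (from above) of the shaker's x axis. Deck marks: large dot for rest, then one, two, three small dots.
- dial_handle: The dial's black bar handle: 14 mm wide (y), 66 mm long (x from -26 to +40 mm), 32 mm tall, its underside 13 mm and its top 45 mm above the shaker's cream front deck, over a mauve round skirt of 46 mm diameter that ends where the bar begins. Origin on the dial's axis at deck height, 70 mm above the table; axes as dial_grip.
- dial (a joint): Angle of the dial, rad: 0 at rest, grows clockwise seen from above. Clicks (a sprung roller drops into a notch) at 0.35, 0.70 and 1.05, stop at 1.15. The return spring takes 0.10 N m at rest to 0.16 N m at the third click, the bumps between clicks some 0.05 N m more; let go anywhere, it runs back to 0.
- amber_bottle: Bystander: amber glass bottle with black cap, 44 mm diameter, 105 mm tall; origin at its underside.
- dropper_bottle: Bystander: white dropper bottle, pale label, 38 mm diameter, 110 mm tall; origin at its underside.
- saline_bottle: Bystander: white dropper bottle with blue label, 38 mm diameter, 110 mm tall; origin at its underside.
- specimen_cup: Bystander: clear specimen cup with red lid, 58 mm diameter, 70 mm tall; origin at its underside.
- gauze_jar: Bystander: green glass jar with brass lid, 66 mm diameter, 62 mm tall; origin at its underside.
- tape_roll: Bystander: roll of white tape lying flat, 60 mm diameter, 25 mm tall; origin at its underside.
Things that resemble listed ones, but are neither listed nor needed, are in the scene too. There is more than one size of the carrier; the one meant has the size given above.

How it is judged (in metres and radians):
On the way, in this order (a step that is already met when the one before it is completed fails the run):
1. the carrier sits flush on the shaker's platform, over both pins, let go (x of carrier in the frame of seat between -0.004 and 0.004 m and y of carrier in the frame of seat between -0.004 and 0.004 m and z of carrier in the frame of seat between -0.003 and 0.0025 m and angle between the y axis of carrier and the y axis of seat, either way round below 0.06 rad and angle between carrier's own z axis and vertical below 0.03 rad and contact force between carrier and the fingers below 0.1 N), for 0.2 s.
2. the dial is held at its third click (value of joint dial above 0.96 rad and contact force between dial_handle and the fingers above 0.5 N), for 0.5 s.
At the end, for the whole second after the job is handed in: The carrier rests flush on the platform over both pins (within 4 mm and 0.06 rad of the seat, underside within 2.5 mm of the platform, untouched by the robot) and the fingers press on the dial's handle, holding the dial at the third click (joint above 0.96 rad); the bystanders stand upright (all of step 1 and all of step 2 and contact force between dial_handle and carrier below 0.1 N and contact force between carrier and the arm below 0.1 N and angle between each of amber_bottle, dropper_bottle, saline_bottle, specimen_cup, gauze_jar, tape_roll's own z axis and vertical below 0.2 rad); the arm keeps its last pose, push and grip.
It fails at once if the dial is turned before the carrier sits on the platform (value of joint dial above 0.25 rad and not (x of carrier in the frame of seat between -0.004 and 0.004 m and y of carrier in the frame of seat between -0.004 and 0.004 m and z of carrier in the frame of seat between -0.003 and 0.0025 m and angle between the y axis of carrier and the y axis of seat, either way round below 0.06 rad and angle between carrier's own z axis and vertical below 0.03 rad)).
It fails at once if the carrier is dropped (moves faster than 0.35 m/s out of the fingers) (linear speed of carrier above 0.35 m/s and contact force between carrier and the fingers below 0.1 N).
It fails at once if a bystander is moved by more than 40 mm or knocked over (distance of any of amber_bottle, dropper_bottle, saline_bottle, specimen_cup, gauze_jar, tape_roll from where it was at the start of the episode above 0.04 m or angle between any of amber_bottle, dropper_bottle, saline_bottle, specimen_cup, gauze_jar, tape_roll's own z axis and vertical above 0.5 rad).
It also fails if it takes over 58 s, if anything falls off the work surface, if the arm or the gripper's body presses on something with over 40 N, if the wrist force passes 120 N, or if a joint passes its speed limit or range.

## Robot

A 6-joint arm with a two-finger parallel gripper is mounted at the origin on the work surface. World frame = base frame: x ahead of the robot, y to its left, z up, the work surface at z = 0. Lengths are in mm, angles in rad, forces in N, time in s.
With the tool pointing down it reaches from about 300 to 775 mm from the base axis. Payload 14.6 kg.
Tool frame: the origin (TCP) lies between the finger pads; the fingertips stand 8 mm ahead of it and the grasp point (between the pads) lies 11 mm behind it; z points along the fingers, y is the direction in which the jaws open and shut (so a half turn about z gives the same grasp; the last joint's range is limited). The gripper opens to 94 mm and grips with 3 to 60 N. Pads are 16 mm wide; open, the fingers measure 119 mm over their backs; the gripper's body (75 mm by 177 mm) begins 78 mm behind the grasp point.
Start: joints at [1.165, 0.3, 1.521, -0, 1.321, -0.067], TCP at [182.793, 518.726, 213.446] pointing down, gripper open.
Joint ranges: [-3.03, 3.03], [-0.79, 2.21], [0.23, 2.52], [-1.04, 4.18], [0, 3.07], [-2.55, 2.55]. Speed limits (rad/s): [2.22, 2.22, 2.57, 3.14, 3.14, 3.14].

## Interface

Orientations are given as [roll, pitch, yaw] about the fixed x, y, z axes, in that order (R = Rz(yaw) Ry(pitch) Rx(roll)).
In Python, from cell import manip, cams, models gives the robot as it stands. The module is installed in compiled form; this text tells all that it offers.
- The arm moves only by the shell command python3 -m pendant 'ROWS' [OPENING] [FORCE]. ROWS is JSON, a list that holds one entry, the list of rows, each a list of 4 numbers: the shift along the tool's x, y, z in cm, then the turn about the tool's z in rad. In form: [[[x, y, z, roll], ...]]. A call has 1 to 5 rows; each row is the pose to reach, as a shift and turn from the pose commanded when the call began, along the tool's axes at that moment; what a row does not reach only later rows make up. A row lasts 1/10 s, in which the tool goes at most 50 mm and 8.59 degrees, less where a joint would pass 70% of its speed; a pose out of reach is approached as far as the arm can. A call with a gripper value outside its range is refused whole. OPENING is the opening, from -1 (shut) to 1 (fully open), so that 0 is half open, set as the call begins (- or left out, the last holds). The fingers move at their own pace and stop on an object; FORCE is the grip in N (left out, the last holds). Time passes only in rows, so rows that repeat a pose let the fingers close. It gives the time, the measured TCP pose, the force and the opening at its end, in the units of the state.
- manip.read_state(): the state, without advancing time (a new reading comes with each control period).
- cams.camera(name): name is "side" or "top" or "wrist"; returns a dict with "frame" (480x640x3 uint8, red, green, blue), "K" (3x3 intrinsics, pixels), "pose" (4x4, takes a point from camera to world coordinates). Camera axes: x right, y down, z forward; pixel columns grow to the right and rows downward; lengths in mm; the calibration is good to about 2 mm. A picture is of the moment at which its call begins. There is no depth.
- manip.sign_off(): hands the job in, once; it reports no verdict.
Trained networks look in the newest picture that a camera, given by its name, has taken for a name from the list of things; names that differ only in an ending like _2 or _b are one class to them, and where a whole thing is asked for, a point or a joint stands for the part that bears it (a point fixed in the world has none). Each returns a list of dicts, best first, with "score" (0 to 1); they miss things now and then, are a little off and sometimes report something else, mostly with a low value. They report only what shows in the picture. A call takes as long as a camera call. They do not tell look-alikes from the thing itself.
- models.regions_of(camera, name): "pixels" (480x640 bool, what is visible of it) and "point" ([column, row] in pixels, amid what is visible of it).
The state is a dict: "clock": time; "joints": joint angles; "qd": joint speeds; "effort": joint torques, N m; "eef_pos": TCP position; "eef_rot": TCP orientation; "wrist_force": force on the tool from outside, world axes, zero at the start; "moment": the same for the moment, N m; "finger_gap": finger opening in mm.
Only numpy, scipy, OpenCV 4.12 (cv2) and the standard library are available. Lean on these libraries where they do the work, as an engineer would, in place of code of your own. Each camera call takes 0.05 s, during which the arm holds its last target.

## Working session

There is one attempt and no reset: what is moved stays moved. The work goes in short steps, Python scripts to look and compute and a shell command to move; the robot and the scene stay as the last step left them, time stands still between calls to the robot, and variables do not carry over. Pictures are saved under pics/ and viewed, and the job is handed in when it is done.

```bash
mkdir -p pics; ls; python3 - <<'E'
from cell import manip,cams,models
import cv2
print(manip.read_state())
for n in ["side","top","wrist"]:
    c=cams.camera(n); cv2.imwrite(f"pics/{n}0.png",c["frame"][:,:,::-1]); print(n,c["K"].tolist(),c["pose"].round(3).tolist())
E
```

```text
pics
{'clock': 0.0, 'joints': array([ 1.16539469e+00,  3.00473638e-01,  1.52158873e+00,  8.37548808e-06,
        1.32071635e+00, -6.65766352e-02]), 'qd': array([ 1.83570951e-04,  1.61173960e-05,  1.32224107e-03,  1.49184131e-03,
       -2.75110960e-03, -2.29150729e-03]), 'effort': array([-3.48988069e-03, -5.31794751e+01, -3.52736771e+01,  7.06623774e-02,
        2.43997585e-02, -8.42062036e-05]), 'eef_pos': array([182.69389457, 518.49363432, 212.88170398]), 'eef_rot': array([-3.14040975e+00, -8.70004614e-05,  2.80276552e+00]), 'wrist_force': array([-1.00033073,  0.78774273,  0.33102804]), 'moment': array([3.62333687e-05, 1.57478766e-02, 3.28742423e-02]), 'finger_gap': 94.1448816105529}
side [[534.1551977348943, 0.0, 319.2411315008884], [0.0, 534.1551977348943, 251.5194220946397], [0.0, 0.0, 1.0]] [[0.971, -0.138, 0.194, 262.542], [-0.238, -0.523, 0.818, -1042.291], [-0.012, -0.841, -0.541, 791.767], [0.0, 0.0, 0.0, 1.0]]
top [[439.9477766448943, 0.0, 321.21982960719725], [0.0, 439.9477766448943, 234.98159023157342], [0.0, 0.0, 1.0]] [[-0.017, -0.987, 0.159, 314.124], [-1.0, 0.018, 0.005, -10.213], [-0.008, -0.159, -0.987, 1354.532], [0.0, 0.0, 0.0, 1.0]]
wrist [[390.0144632277435, 0.0, 317.857688686442], [0.0, 390.0144632277435, 238.77243668159252], [0.0, 0.0, 1.0]] [[0.332, 0.914, 0.234, 114.458], [0.943, -0.322, -0.083, 541.428], [-0.001, 0.248, -0.969, 384.543], [0.0, 0.0, 0.0, 1.0]]
```

View pics/side0.png

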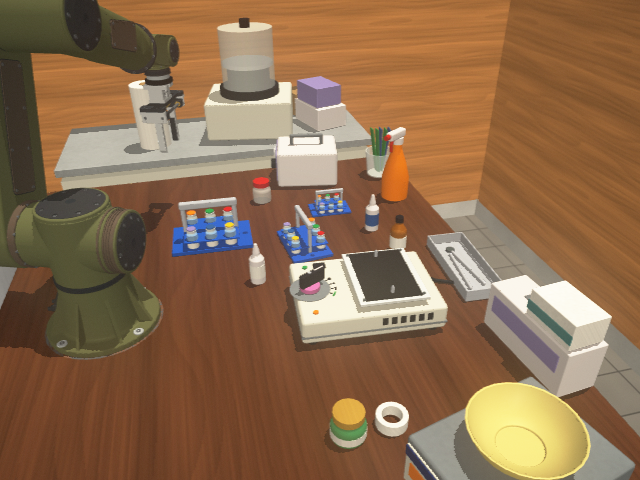

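View pics/top0.png

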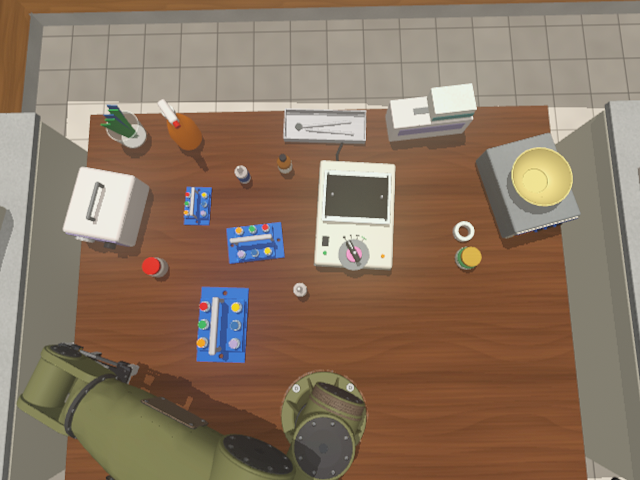

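View pics/wrist0.png

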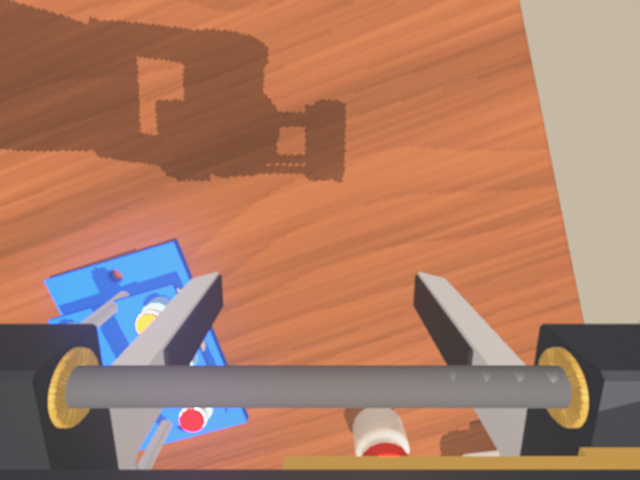

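The top view shows three blue carriers: small (198,205), medium (255,242) and large (222,325). The shaker is at (356,215) and its dial at (354,252). Next I'll measure their sizes.

```bash
cat > h.py <<'E'
import numpy as np, cv2
from cell import manip,cams,models
def ray(c,px):
    K,P=c["K"],c["pose"]; d=P[:3,:3]@np.linalg.inv(K)@np.array([px[0],px[1],1.]); return P[:3,3],d
def atz(c,px,z):
    o,d=ray(c,px); return o+d*(z-o[2])/d[2]
def proj(c,X):
    P=c["pose"]; p=P[:3,:3].T@(np.asarray(X,float)-P[:3,3]); q=c["K"]@p; return q[:2]/q[2]
def crop(c,x0,y0,w,h,s,name):
    im=cv2.resize(c["frame"][y0:y0+h,x0:x0+w],None,fx=s,fy=s,interpolation=cv2.INTER_CUBIC); cv2.imwrite(name,im[:,:,::-1])
E
python3 - <<'E'
from h import *
for n in ["top","side"]:
    c=cams.camera(n)
    crop(c,*((170,140,240,180,3.3) if n=="top" else (150,160,300,190,2.6)),f"pics/{n}1.png")
    for name in ["carrier","dial_handle","dropper_bottle","saline_bottle","amber_bottle","specimen_cup"]:
        for r in models.regions_of(n,name):
            m=r["pixels"]; pts=np.argwhere(m)[:,::-1].astype(np.float32)
            print(n,name,round(r["score"],2),np.round(r["point"]),m.sum(),end=' ')
            if name=="carrier" and n=="top":
                W=np.array([atz(c,p,8)[:2] for p in pts],np.float32); b=cv2.minAreaRect(W); print(np.round(b[0]),np.round(b[1]),round(b[2],1))
            else: print(atz(c,r["point"],50).round())
E
```

```text
top carrier 0.98 [227. 325.] 3558 [266. 298.] [149. 221.] 88.8
top carrier 0.79 [256. 242.] 1934 [514. 201.] [111. 171.] 5.8
top carrier 0.77 [200. 205.] 946 [633. 383.] [ 81. 119.] 88.5
top dial_handle 0.79 [352. 253.] 195 [469. -94.  50.]
top dropper_bottle 0.45 [242. 172.] 181 [726. 237.  50.]
top dropper_bottle 0.44 [356. 218.] 8067 [ 576. -108.   50.]
top saline_bottle 0.5 [242. 173.] 168 [723. 235.  50.]
top amber_bottle 0.73 [286. 163.] 235 [752. 101.  50.]
top specimen_cup 0.59 [155. 265.] 401 [443. 494.  50.]
side carrier 0.87 [329. 203.] 826 [619. 332.  50.]
side carrier 0.63 [302. 241.] 1732 [497. 141.  50.]
side carrier 0.61 [207. 230.] 3504 [256. 263.  50.]
side dial_handle 0.66 [310. 280.] 532 [478. -35.  50.]
side dropper_bottle 0.48 [389. 422.] 884 [ 515. -476.   50.]
side saline_bottle 0.73 [376. 214.] 373 [733. 234.  50.]
side amber_bottle 0.98 [400. 238.] 433 [751.  89.  50.]
side specimen_cup 0.96 [259. 193.] 406 [427. 451.  50.]
```

View pics/top1.png

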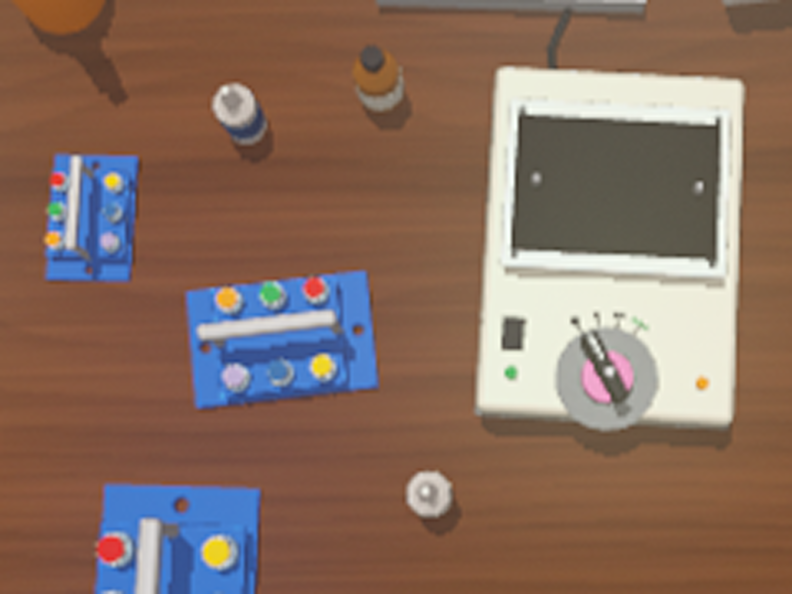

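View pics/side1.png

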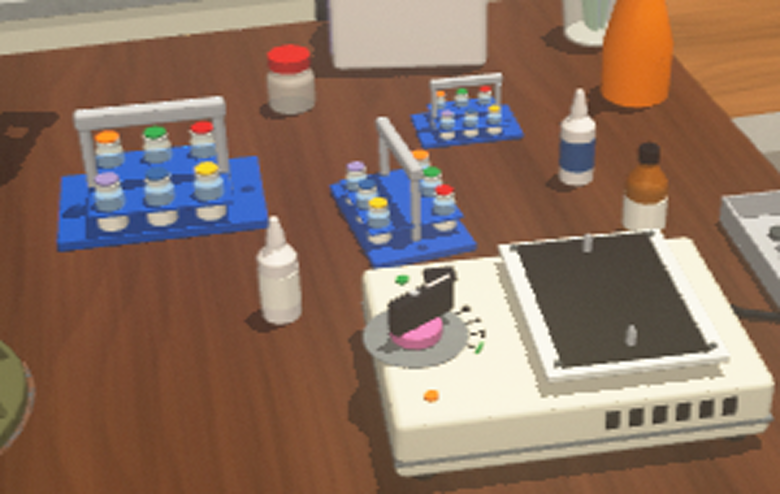

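The medium carrier at (255,242) fits: its mask measures 111 x 171 mm on the plate plane. The large one measures 149x221 and the small one 81x119. Next I'll measure the holes, pins and dial.

```bash
python3 - <<'E'
from h import *
c=cams.camera("top")
f=lambda u,v:(170+u/3.3-.35,140+v/3.3-.35)
def P(n,u,v,z): w=atz(c,f(u,v),z); print(n,w.round(1)); return w
h=[P("hole",204,347,8),P("hole",358,328,8)]
e=[P("bar",200,332,96),P("bar",335,318,96)]
p=[P("pin",537,178,109),P("pin",699,187,109)]
P("dial centre top",607,372,115); P("pointer end",588,338,115);P("butt",622,400,115)
for n,a in(("h",h),("e",e),("p",p)): d=a[0]-a[1]; print(n,((a[0]+a[1])/2).round(1),np.hypot(*d[:2]).round(1),np.arctan2(d[1],d[0]).round(3))
s=cams.camera("side"); g=lambda u,v:(150+u/2.6-.3,160+v/2.6-.3)
q=[atz(s,g(588,236),109),atz(s,g(631,328),109)]; print("side pins",q,np.hypot(*(q[0]-q[1])[:2]))
q=[atz(s,g(383,121),96),atz(s,g(417,177),96)]; print("side bar",q,np.hypot(*(q[0]-q[1])[:2]))
E
```

```text
hole [505.8 274.6   8. ]
hole [521.1 130.1   8. ]
bar [506.6 259.7  96. ]
bar [516.9 141.1  96. ]
pin [636.6 -38.7 109. ]
pin [ 625.7 -181.1  109. ]
dial centre top [462.5 -95.  115. ]
pointer end [492.3 -79.5 115. ]
butt [ 438.2 -107.2  115. ]
h [513.5 202.3   8. ] 145.3 1.677
e [511.7 200.4  96. ] 119.0 1.657
p [ 631.1 -109.9  109. ] 142.8 1.495
side pins [array([637.18814604, -39.9121472 , 109.        ]), array([ 625.92554503, -182.12153076,  109.        ])] 142.6546702885996
side bar [array([506.85768818, 250.61663814,  96.        ]), array([515.41863588, 125.67196749,  96.        ])] 125.23761634955599
```

```bash
python3 -m pendant '[[[-4.2,-1.9,0,0],[-8.4,-3.8,0,0],[-12.5,-5.7,0,0],[-16.7,-7.6,0,0],[-20.8,-9.5,0,0]]]' 1; python3 -m pendant '[[[-4.2,-1.9,0,0],[-8.4,-3.8,0,0],[-12.5,-5.7,0,0],[-16.7,-7.6,0,0],[-20.8,-9.5,0,0]]]'; python3 -m pendant '[[[0,0,0,0.14],[0,0,0,0.28],[0,0,0,0.42],[0,0,0,0.56],[0,0,0,0.7]]]';python3 -m pendant '[[[0,0,0,0.14],[0,0,0,0.28],[0,0,0,0.438],[0,0,0,0.438],[0,0,0,0.438]]]'
python3 - <<'E'
from h import *
s=manip.read_state(); print(s["eef_pos"],s["eef_rot"],s["clock"])
c=cams.camera("wrist"); cv2.imwrite("pics/w1.png",c["frame"][:,:,::-1]); print(c["pose"].round(3).tolist())
import pickle; pickle.dump(c,open("w1.pkl","wb"))
E
```

```text
clock: 1.45
eef_pos: [348.5, 358.6, 213.6]
eef_rot: [3.141, 0.0, 2.803]
wrist_force: [0.9, 0.7, 0.2]
finger_gap: 94.4
clock: 1.95
eef_pos: [513.2, 199.7, 213.6]
eef_rot: [3.141, 0.0, 2.803]
wrist_force: [0.1, -0.0, 0.4]
finger_gap: 93.6
clock: 2.45
eef_pos: [512.0, 201.2, 213.4]
eef_rot: [-3.142, -0.0, 2.097]
wrist_force: [-1.0, -0.4, -0.9]
finger_gap: 93.9
clock: 2.95
eef_pos: [512.0, 201.3, 213.4]
eef_rot: [3.142, 0.0, 1.669]
wrist_force: [-0.2, -0.4, 0.5]
finger_gap: 94.2
[512.01104251 201.27338044 213.4478226 ] [3.14154706e+00 1.34038103e-05 1.66888188e+00] 2.95
[[0.995, 0.095, 0.024, 504.489], [0.098, -0.964, -0.247, 271.693], [-0.0, 0.248, -0.969, 385.032], [0.0, 0.0, 0.0, 1.0]]
```

View pics/w1.png

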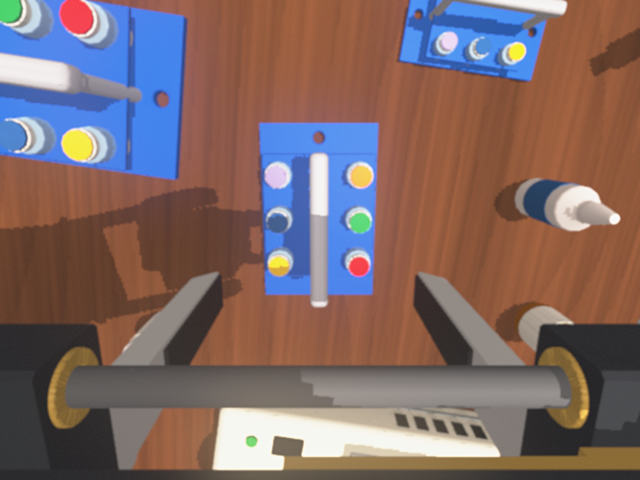

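The wrist view shows the medium carrier centred and aligned: bar from (319,153) to (319,306), hole at (319,137). I'll check that against the measured pose.

```bash
python3 - <<'E'
from h import *
import pickle; c=pickle.load(open("w1.pkl","rb"))
for n,p,z in(("bar",(319.3,154),96),("bar",(319.3,306),92),("hole",(319,137),8),("corner",(259,124),8),("corner",(379,123),8)): print(n,atz(c,p,z).round(1))
crop(c,220,110,200,210,2.8,"pics/w1c.png")
E
```

```text
bar [506.5 261.1  96. ]
bar [518.5 140.9  92. ]
hole [505.3 273.3   8. ]
corner [448.8 279.5   8. ]
corner [559.5 291.3   8. ]
```

View pics/w1c.png

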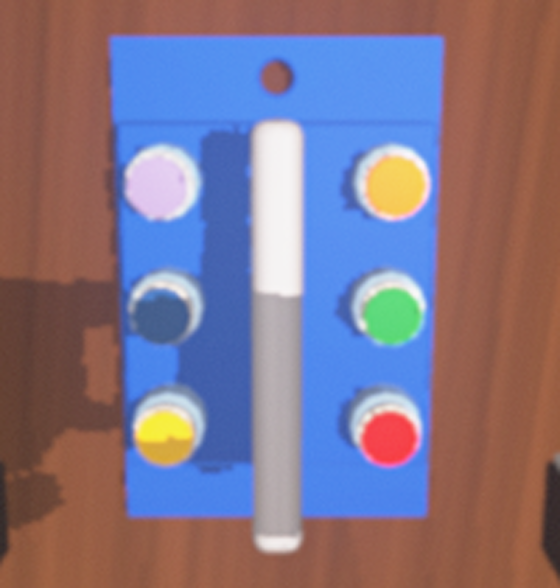

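```bash
python3 -m pendant '[[[0,0,4,0],[0,0,8,0],[0,0,11,0],[0,0,12.8,0],[0,0,13.6,0]]]' 1;  python3 -m pendant '[[[0,0,0,0],[0,0,0,0],[0,0,0,0],[0,0,0,0],[0,0,0,0]]]' -1 40;python3 -m pendant '[[[0,0,0,0],[0,0,0,0],[0,0,0,0]]]'
```

```text
clock: 3.5
eef_pos: [511.3, 201.0, 75.7]
eef_rot: [-3.139, 0.001, 1.668]
wrist_force: [0.5, 0.4, -0.3]
finger_gap: 94.1
clock: 4.0
eef_pos: [512.2, 201.4, 78.0]
eef_rot: [3.141, -0.0, 1.665]
wrist_force: [-0.1, 0.2, 0.2]
finger_gap: 57.1
clock: 4.3
eef_pos: [512.0, 201.3, 77.5]
eef_rot: [3.142, -0.0, 1.665]
wrist_force: [-0.0, -0.2, 1.0]
finger_gap: 33.3
```

```bash
python3 -m pendant '[[[0,0,0,0],[0,0,0,0],[0,0,0,0],[0,0,0,0],[0,0,0,0]]]'; python3 -m pendant '[[[0,0,-0.5,0],[0,0,-1,0],[0,0,-1.5,0],[0,0,-2,0],[0,0,-2,0]]]'
```

```text
clock: 4.8
eef_pos: [512.0, 201.2, 77.3]
eef_rot: [-3.141, 0.0, 1.665]
wrist_force: [0.9, 0.2, -1.2]
finger_gap: 13.6
clock: 5.3
eef_pos: [512.3, 201.4, 98.3]
eef_rot: [3.14, -0.0, 1.665]
wrist_force: [0.6, 0.2, -3.4]
finger_gap: 13.8
```

```bash
python3 -m pendant '[[[0,0,-2,0],[0,0,-5,0],[0,0,-8,0],[0,0,-11,0],[0,0,-13,0]]]'; python3 -m pendant '[[[-2,0.5,0,0],[-5,1.3,0,0],[-8.5,2.3,0,0],[-12,3.3,0,0],[-15.5,4.3,0,0]]]'; python3 -m pendant '[[[-3.5,1,0,0],[-7,2,0,0],[-10.5,3,0,0],[-14,4,0,0],[-16.6,4.6,0,0]]]';python3 -m pendant '[[[0,0,0,0.06],[0,0,0,0.12],[0,0,0,0.17],[0,0,0,0.17],[0,0,0,0.17]]]'
python3 - <<'E'
from h import *
import pickle
s=manip.read_state(); print(s["eef_pos"],s["eef_rot"],s["clock"],s["wrist_force"],s["finger_gap"])
for n in ["wrist","side","top"]:
    c=cams.camera(n); cv2.imwrite(f"pics/{n}2.png",c["frame"][:,:,::-1]); pickle.dump(c,open(n+"2.pkl","wb"))
    if n=="side": crop(c,230,80,250,190,3.2,"pics/side2c.png")
E
```

```text
clock: 5.8
eef_pos: [512.2, 201.4, 229.6]
eef_rot: [3.14, -0.0, 1.665]
wrist_force: [-0.0, 0.5, -3.8]
finger_gap: 14.0
clock: 6.3
eef_pos: [569.6, 49.6, 227.4]
eef_rot: [-3.141, -0.0, 1.665]
wrist_force: [0.4, 0.4, -4.3]
finger_gap: 13.8
clock: 6.8
eef_pos: [631.1, -112.1, 226.9]
eef_rot: [-3.141, 0.0, 1.664]
wrist_force: [-0.5, -0.1, -4.1]
finger_gap: 13.6
clock: 7.3
eef_pos: [630.7, -109.9, 227.3]
eef_rot: [-3.141, -0.0, 1.496]
wrist_force: [-0.5, 0.3, -4.0]
finger_gap: 13.8
[ 630.6739023  -109.90813778  227.27549499] [-3.14129152e+00 -5.19918103e-05  1.49638773e+00] 7.3 [-0.50662486  0.26436772 -3.98380411] 13.777501863409498
```

View pics/wrist2.png

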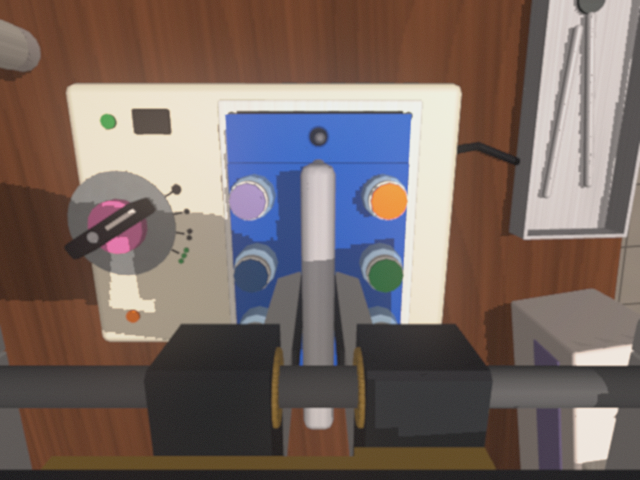

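View pics/side2c.png

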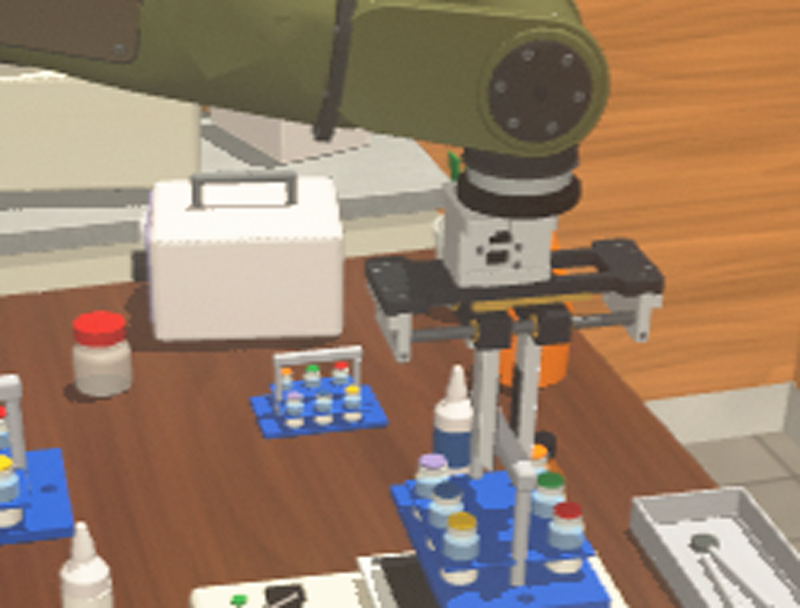

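View pics/top2.png

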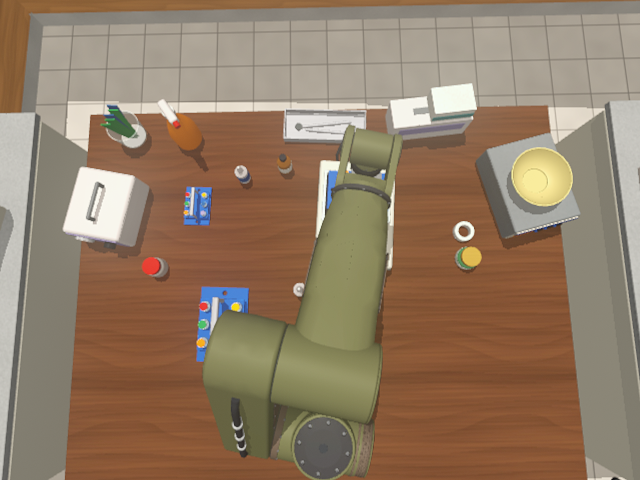

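The wrist view shows the carrier over the platform, and the +y pin can be seen through the hole at about (318,136). I'll zoom in on the hole.

```bash
python3 - <<'E'
from h import *
import pickle
c=pickle.load(open("wrist2.pkl","rb"))
crop(c,290,110,60,50,12,"pics/hole.png")
u=np.array([np.cos(1.495),np.sin(1.495)])
print("expected hole px", proj(c,[*(np.array([631.1,-109.9])+72*u),158]), "pin px",proj(c,[*(np.array([631.1,-109.9])+72*u),109]))
E
```

```text
expected hole px [319.47477249 136.46189146] pin px [319.23428345 136.84670461]
```

View pics/hole.png

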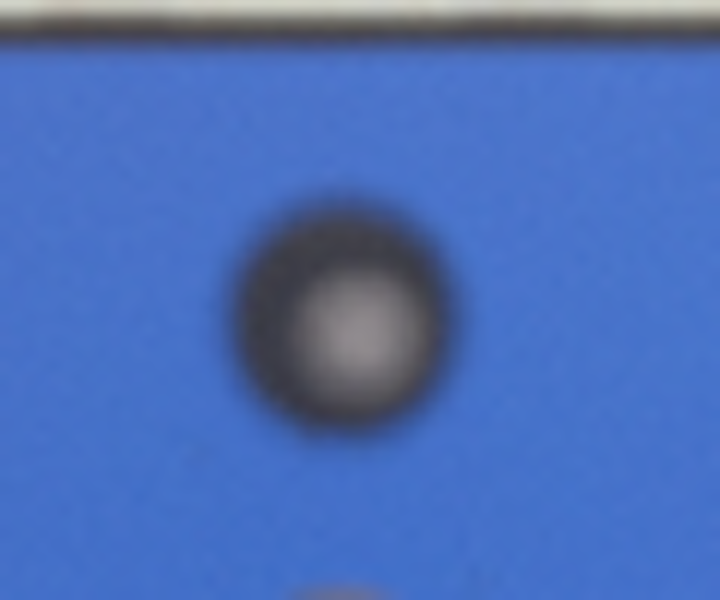

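```bash
python3 - <<'E'
from h import *
import pickle
c=pickle.load(open("wrist2.pkl","rb"))
h=atz(c,(318.25,136.0),158); p=atz(c,(319.7,137.4),106); d=p-h; print(h,p,d)
yaw=1.4964; print("tool shift",d[0]*np.cos(yaw)+d[1]*np.sin(yaw), d[0]*np.sin(yaw)-d[1]*np.cos(yaw))
# edges of plate vs platform rim
crop(c,210,80,230,180,3.4,"pics/edge.png")
s=pickle.load(open("side2.pkl","rb")); crop(s,330,210,130,120,6,"pics/sidepin.png")
E
```

```text
[635.84228163 -37.7862825  158.        ] [636.87082887 -38.50693414 106.        ] [  1.02854724  -0.72065165 -52.        ]
tool shift -0.6422086604175394 1.0792665408926954
```

View pics/edge.png

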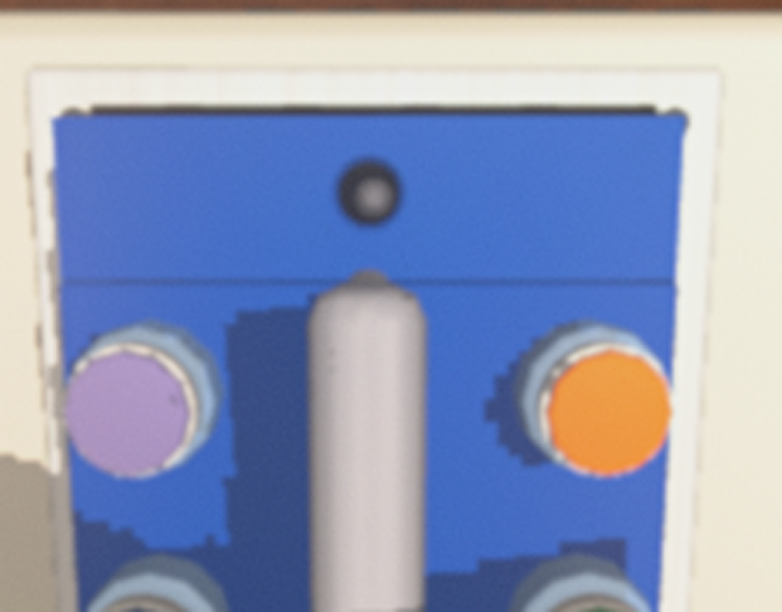

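View pics/sidepin.png

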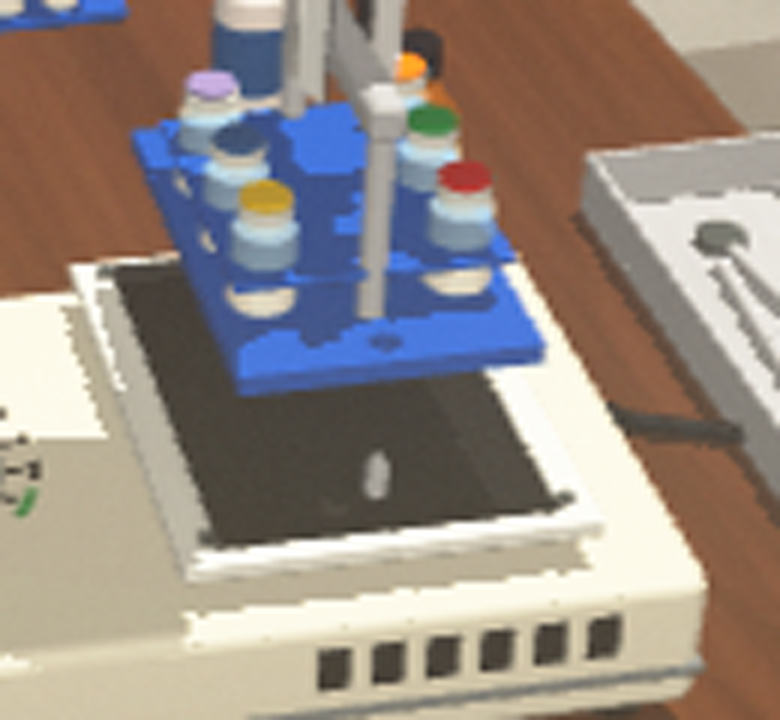

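The side crop shows the near hole at (387,341) and its pin tip at (377,455). The wrist view puts hole 0 off pin 0 by about (-0.6,+1.1) mm in tool axes. I'll check hole 1 too.

```bash
python3 - <<'E'
from h import *
import pickle
s=pickle.load(open("side2.pkl","rb")); g=lambda u,v:(330+u/6-.42,210+v/6-.42)
h=atz(s,g(387,342),158); p=atz(s,g(377,454),109);d=p-h; print(h,p,d)
yaw=1.4964; print("tool shift",d[0]*np.cos(yaw)+d[1]*np.sin(yaw), d[0]*np.sin(yaw)-d[1]*np.cos(yaw))
E
```

```text
[ 626.89467957 -180.87423166  158.        ] [ 626.73179454 -180.0719579   109.        ] [ -0.16288503   0.80227376 -49.        ]
tool shift 0.7879476972445574 -0.22206564288998112
```

```bash
python3 -m pendant '[[[0,0.05,1,0.006],[0,0.05,2,0.006],[0,0.05,3,0.006],[0,0.05,3.6,0.006],[0,0.05,3.6,0.006]]]'
python3 - <<'E'
from h import *
import pickle
s=manip.read_state(); print(s["eef_pos"],s["eef_rot"],s["clock"],s["wrist_force"],s["finger_gap"])
c=cams.camera("wrist"); crop(c,290,110,60,50,10,"pics/hole3.png"); pickle.dump(c,open("wrist3.pkl","wb"))
c=cams.camera("side"); crop(c,340,220,110,100,6,"pics/sidepin3.png"); pickle.dump(c,open("side3.pkl","wb"))
E
```

```text
clock: 7.95
eef_pos: [630.8, -109.9, 190.0]
eef_rot: [-3.14, -0.0, 1.489]
wrist_force: [0.1, 0.1, -4.0]
finger_gap: 13.6
[ 630.8279962  -109.90119769  190.0153941 ] [-3.13952988e+00 -2.91438276e-04  1.48886091e+00] 7.95 [ 0.11925178  0.068384   -3.97619837] 13.588048430142376
```

View pics/hole3.png

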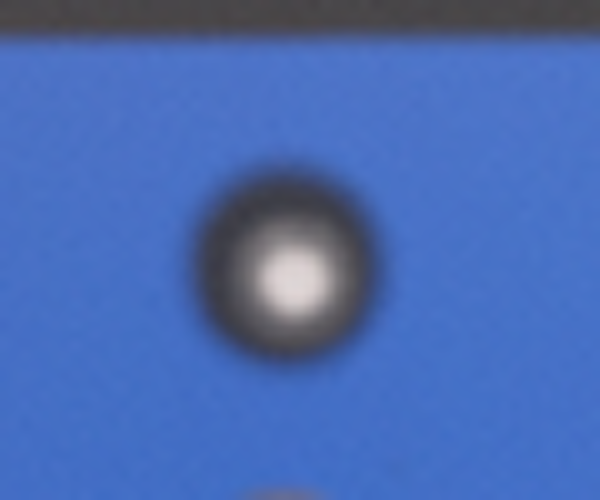

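View pics/sidepin3.png

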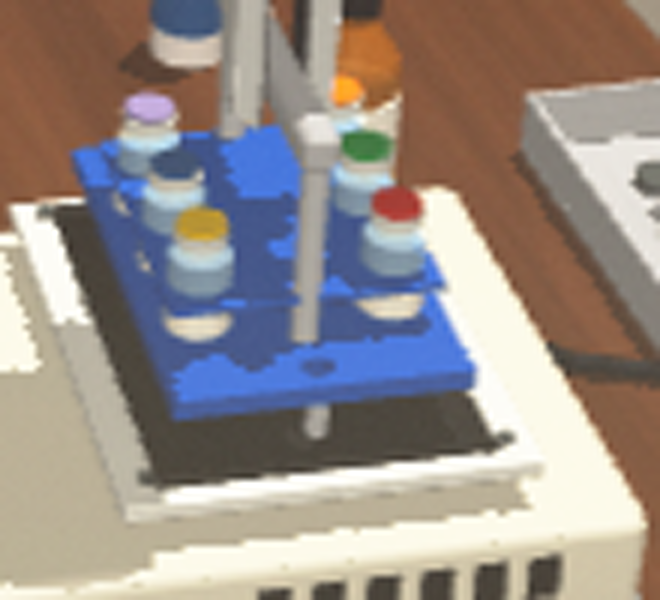

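Pin 0 is concentric in its hole, and pin 1 at (316,430) lies under hole 1 at (318,367). Lowering.

```bash
python3 -m pendant '[[[0,0,0.4,0],[0,0,0.8,0],[0,0,1.2,0],[0,0,1.2,0]]]'; python3 -m pendant '[[[0,0,0.3,0],[0,0,0.6,0],[0,0,0.8,0],[0,0,0.8,0]]]'
```

```text
clock: 8.45
eef_pos: [631.0, -109.9, 178.7]
eef_rot: [-3.14, -0.0, 1.489]
wrist_force: [-0.4, 0.3, -4.4]
finger_gap: 13.4
clock: 8.85
eef_pos: [631.1, -110.0, 171.1]
eef_rot: [-3.141, -0.0, 1.489]
wrist_force: [0.0, 0.2, -3.7]
finger_gap: 13.5
```

```bash
python3 -m pendant '[[[0,0,0.1,0],[0,0,0.15,0],[0,0,0.15,0]]]'; python3 -m pendant '[[[0,0,0.1,0],[0,0,0.1,0],[0,0,0.1,0]]]'
```

```text
clock: 9.15
eef_pos: [631.2, -110.0, 169.9]
eef_rot: [3.142, 0.0, 1.489]
wrist_force: [0.8, 0.5, -3.7]
finger_gap: 13.9
clock: 9.45
eef_pos: [631.5, -110.0, 169.3]
eef_rot: [3.141, 0.0, 1.489]
wrist_force: [1.5, -0.7, -1.3]
finger_gap: 14.0
```

```bash
python3 -m pendant '[[[0,0,0.06,0],[0,0,0.06,0],[0,0,0.06,0]]]'
python3 - <<'E'
from h import *
s=manip.read_state(); print(s["eef_pos"],s["wrist_force"],s["moment"])
c=cams.camera("side"); crop(c,340,220,110,100,6,"pics/side4.png")
E
```

```text
clock: 9.75
eef_pos: [631.5, -110.1, 169.2]
eef_rot: [3.14, 0.0, 1.489]
wrist_force: [-0.9, 1.1, 5.7]
finger_gap: 13.9
[ 631.52733602 -110.06364353  169.24568285] [-0.93732634  1.05827844  5.74369471] [-0.02654564  0.27130054  0.00603783]
```

View pics/side4.png

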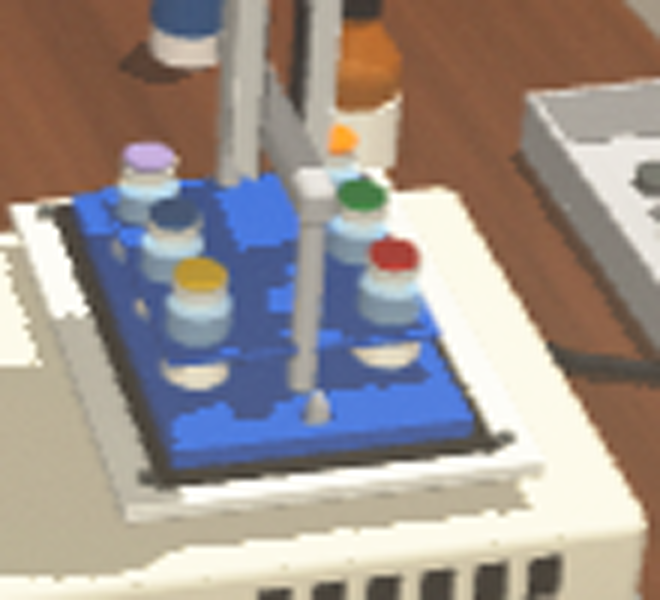

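The carrier is seated: the pin pokes through the plate, and the height and force agree. Releasing.

```bash
python3 -m pendant '[[[0,0,0,0],[0,0,0,0],[0,0,0,0],[0,0,0,0],[0,0,0,0]]]' 0.3;python3 -m pendant '[[[0,0,0,0],[0,0,0,0],[0,0,0,0],[0,0,0,0],[0,0,0,0]]]'; python3 -m pendant '[[[0,0,-3,0],[0,0,-6,0],[0,0,-9,0],[0,0,-10,0],[0,0,-10,0]]]'
python3 - <<'E'
from h import *
c=cams.camera("side"); crop(c,300,220,150,110,5,"pics/side5.png")
c=cams.camera("wrist"); cv2.imwrite("pics/wrist5.png",c["frame"][:,:,::-1])
for p,z in(((0,0),0),):pass
import pickle; pickle.dump(c,open("wrist5.pkl","wb"))
E
```

```text
clock: 10.3
eef_pos: [631.2, -110.0, 168.2]
eef_rot: [-3.141, -0.0, 1.489]
wrist_force: [0.6, 0.1, -0.6]
finger_gap: 49.9
clock: 10.8
eef_pos: [631.2, -110.0, 168.4]
eef_rot: [3.142, -0.0, 1.489]
wrist_force: [-0.0, 0.1, -0.5]
finger_gap: 60.9
clock: 11.3
eef_pos: [631.5, -110.0, 269.2]
eef_rot: [3.14, 0.0, 1.489]
wrist_force: [-0.5, -0.6, -0.2]
finger_gap: 61.1
```

View pics/side5.png

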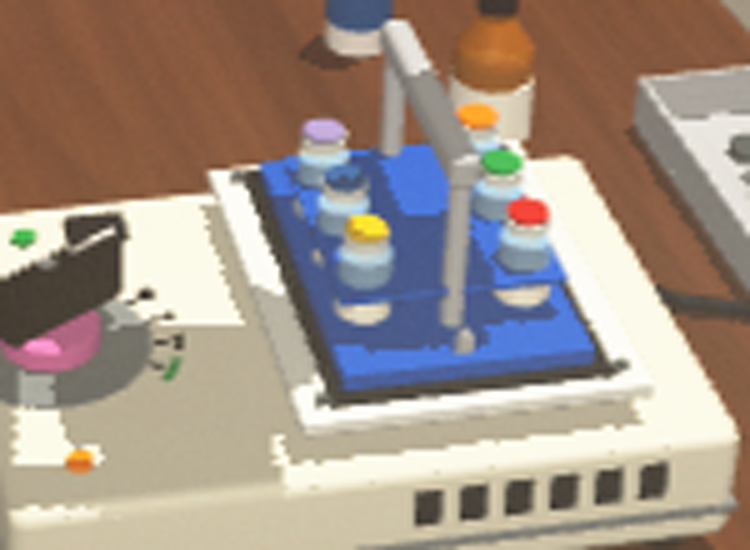

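View pics/wrist5.png

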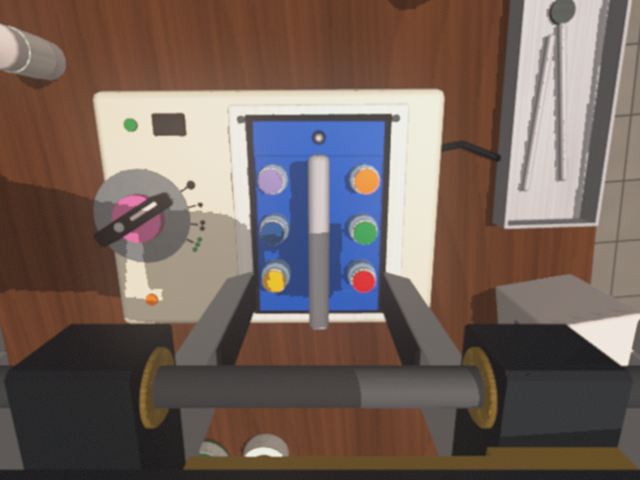

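The carrier stands flush on both pins and is clear of the gripper. The dial bar runs from (98,240) to (170,199) in the wrist view.

```bash
python3 - <<'E'
from h import *
import pickle
c=pickle.load(open("wrist5.pkl","rb")); crop(c,80,160,130,110,6,"pics/dial.png")
s=manip.read_state(); print(s["eef_pos"],s["eef_rot"],s["clock"],s["joints"])
a=atz(c,(98,239.5),115); b=atz(c,(170,199),115); print(a,b,np.hypot(*(a-b)[:2]),np.arctan2(*(b-a)[1::-1]), a+(b-a)*26/66)
h=atz(c,(319,137.5),109);print("pin0",h)
h=atz(c,(319,137.5),100);print("hole0",h)
print([atz(c,p,100).round(1) for p in((252,121),(385,121),(258,310),(379,313))])
d=np.array([461.8,-96.7])-s["eef_pos"][:2]; yaw=s["eef_rot"][2]
print("shift",d[0]*np.cos(yaw)+d[1]*np.sin(yaw), d[0]*np.sin(yaw)-d[1]*np.cos(yaw), yaw-0.474)
E
```

```text
[ 630.91301209 -109.92045548  266.56895369] [-3.13948996e+00 -3.31703036e-04  1.48879667e+00] 11.4 [-2.29682146e-01  4.79733517e-01  1.15253015e+00  1.87213951e-05
  1.51145760e+00 -1.47683971e-01]
[ 441.47923322 -107.51270366  115.        ] [509.24788588 -77.97430116 115.        ] 73.92636543747298 0.4110424822760169 [468.17597518 -95.87636328 115.        ]
pin0 [637.46595939 -38.5479729  109.        ]
hole0 [637.48803947 -38.52284457 100.        ]
[array([582.9, -20.7, 100. ]), array([693.4, -29.8, 100. ]), array([ 567.5, -190.5,  100. ]), array([ 680.9, -202.9,  100. ])]
shift -0.675639692372199 -169.62763575305357 1.0147966730232285
```

View pics/dial.png

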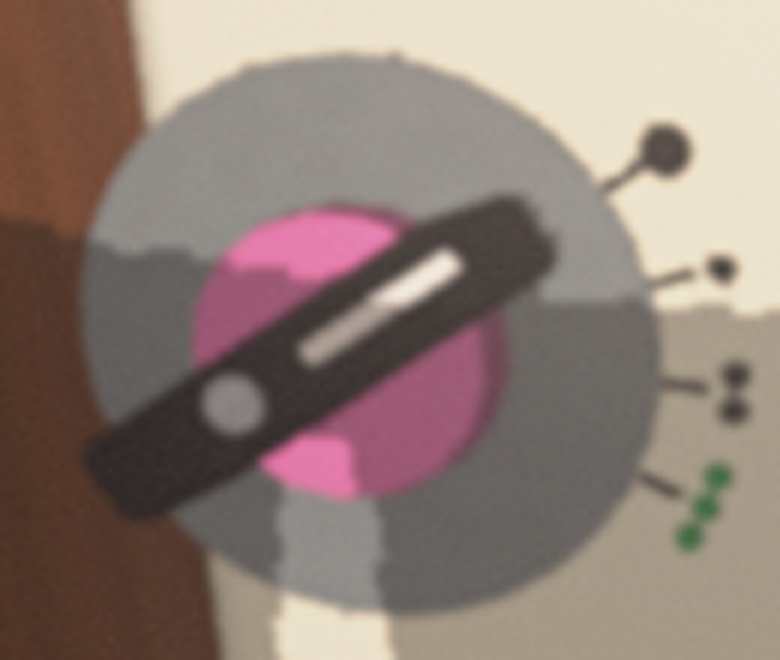

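```bash
python3 -m pendant '[[[0,-4.2,0,0],[0,-8.4,0,0],[0,-12.6,0,0],[0,-16.96,0,0],[0,-16.96,0,0]]]';python3 -m pendant '[[[0,0,0,0.14],[0,0,0,0.28],[0,0,0,0.42],[0,0,0,0.56],[0,0,0,0.7]]]';python3 -m pendant '[[[0,0,0,0.14],[0,0,0,0.28],[0,0,0,0.315],[0,0,0,0.315]]]'
python3 - <<'E'
from h import *
import pickle
s=manip.read_state(); print(s["eef_pos"],s["eef_rot"],s["clock"],s["joints"])
c=cams.camera("wrist"); cv2.imwrite("pics/wrist6.png",c["frame"][:,:,::-1]); pickle.dump(c,open("wrist6.pkl","wb"))
c=cams.camera("side"); cv2.imwrite("pics/side6.png",c["frame"][:,:,::-1])
E
```

```text
clock: 11.9
eef_pos: [458.3, -95.5, 267.0]
eef_rot: [-3.139, -0.0, 1.488]
wrist_force: [-0.7, 0.1, -0.2]
finger_gap: 60.9
clock: 12.4
eef_pos: [462.3, -96.1, 266.9]
eef_rot: [-3.14, 0.001, 0.783]
wrist_force: [0.0, 0.5, -0.7]
finger_gap: 61.0
clock: 12.8
eef_pos: [462.2, -96.1, 267.0]
eef_rot: [-3.14, 0.002, 0.473]
wrist_force: [0.6, -1.1, 0.1]
finger_gap: 60.9
[462.2457079  -96.07009051 267.00389006] [-3.14017643e+00  1.52157211e-03  4.73426896e-01] 12.8 [-2.82508742e-01  8.64609032e-02  1.65009391e+00 -1.34475428e-05
  1.40711646e+00  8.14863972e-01]
```

View pics/wrist6.png

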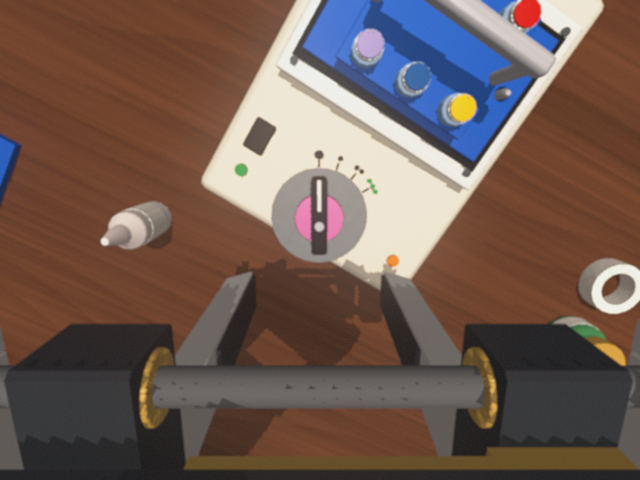

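View pics/side6.png

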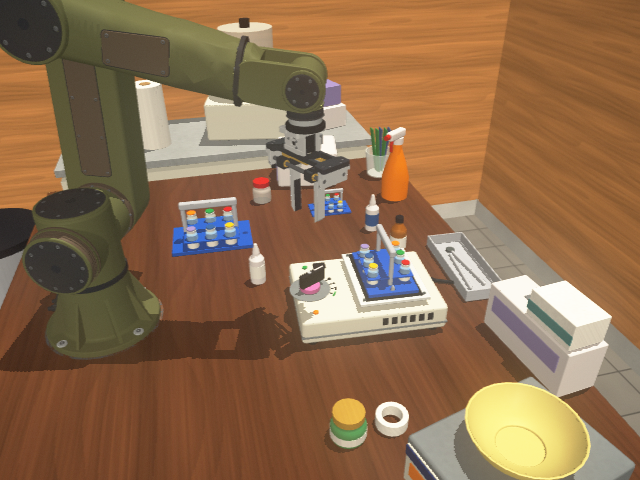

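The wrist view shows the dial bar aligned with the tool at column 319, rows 177–254. The skirt is centred at about (319,216).

```bash
python3 - <<'E'
from h import *
import pickle
c=pickle.load(open("wrist6.pkl","rb")); crop(c,260,150,120,120,5,"pics/dial6.png")
for n,p,z in(("tip",(319,178),115),("butt",(319.5,252),115),("dot",(319.3,227),115),("skirtdisc",(319.5,215.5),72)): print(n,atz(c,p,z))
print(proj(c,[462.2,-96.1,115]))
E
```

```text
tip [498.00071928 -79.47012976 115.        ]
butt [ 441.7096087  -108.84709091  115.        ]
dot [461.327136   -98.57938136 115.        ]
skirtdisc [462.81751084 -98.12907908  72.        ]
[317.17120232 224.80656481]
```

View pics/dial6.png

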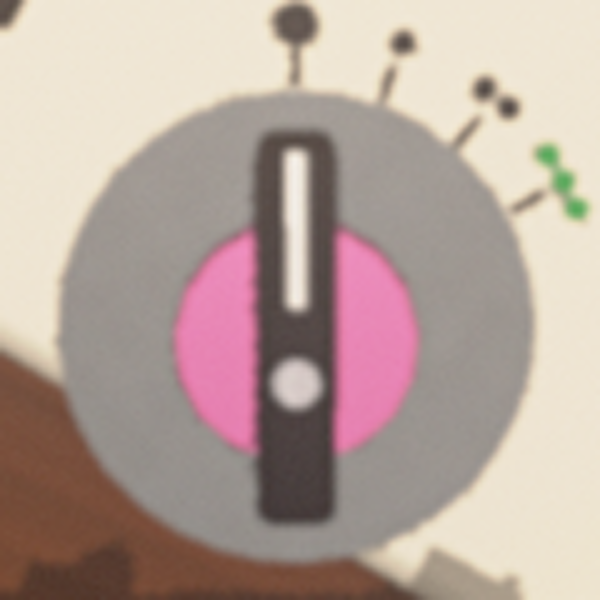

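```bash
python3 -m pendant '[[[-0.05,0.18,4,0],[-0.05,0.18,8,0],[-0.05,0.18,12,0],[-0.05,0.18,14,0],[-0.05,0.18,14,0]]]'; python3 -m pendant '[[[0,0,1.2,0],[0,0,2.4,0],[0,0,3.1,0],[0,0,3.1,0]]]'
python3 - <<'E'
from h import *
c=cams.camera("side"); crop(c,250,190,150,120,5,"pics/side7.png")
c=cams.camera("wrist"); cv2.imwrite("pics/wrist7.png",c["frame"][:,:,::-1])
E
```

```text
clock: 13.4
eef_pos: [461.2, -97.6, 125.6]
eef_rot: [-3.138, 0.004, 0.475]
wrist_force: [-0.6, 0.3, 1.1]
finger_gap: 61.3
clock: 13.8
eef_pos: [462.3, -97.9, 96.7]
eef_rot: [-3.141, 0.001, 0.474]
wrist_force: [-0.5, 0.3, -0.6]
finger_gap: 61.4
```

View pics/side7.png

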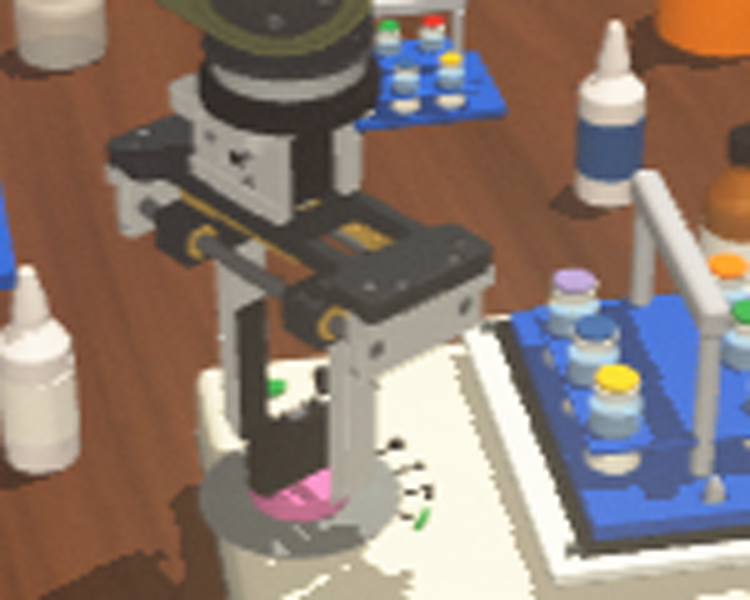

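View pics/wrist7.png

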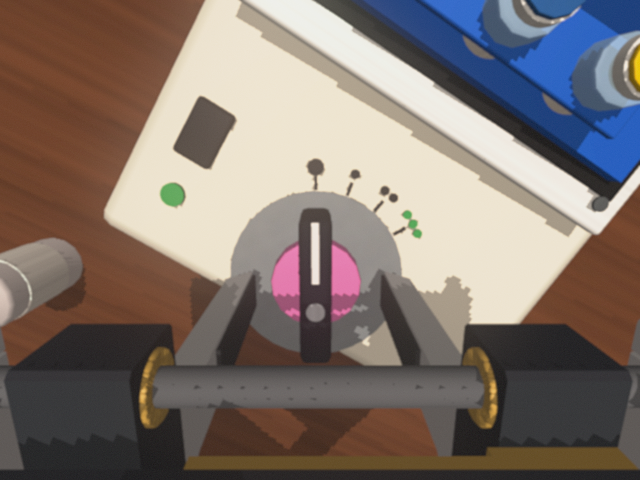

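The fingers straddle the bar, which is at column 316 against a finger midpoint of about 318. Closing.

```bash
python3 -m pendant '[[[0,0,0.1,0],[0,0,0.1,0],[0,0,0.1,0],[0,0,0.1,0],[0,0,0.1,0]]]' -1 60; python3 -m pendant '[[[0,0,0,0],[0,0,0,0],[0,0,0,0],[0,0,0,0],[0,0,0,0]]]'; python3 -m pendant '[[[0,0,0,0],[0,0,0,0],[0,0,0,0]]]'
```

```text
clock: 14.4
eef_pos: [462.6, -98.0, 96.4]
eef_rot: [3.141, -0.0, 0.474]
wrist_force: [-0.0, -0.5, -0.4]
finger_gap: 24.7
clock: 14.9
eef_pos: [462.1, -97.1, 96.4]
eef_rot: [-3.14, 0.0, 0.474]
wrist_force: [-3.2, 7.0, 4.7]
finger_gap: 13.2
clock: 15.2
eef_pos: [462.1, -97.1, 96.4]
eef_rot: [-3.14, 0.0, 0.474]
wrist_force: [-2.7, 7.9, 6.1]
finger_gap: 13.6
```

The bar pushes the tool about 8 N along tool -y. I'll recentre by 1 mm and then turn.

```bash
python3 -m pendant '[[[0,-0.1,0,0],[0,-0.1,0,0],[0,-0.1,0,0]]]'; python3 -m pendant '[[[0,0,0,0.08],[0,0,0,0.16],[0,0,0,0.24],[0,0,0,0.32],[0,0,0,0.4]]]'; python3 -m pendant '[[[0,0,0,0.08],[0,0,0,0.16],[0,0,0,0.24],[0,0,0,0.32],[0,0,0,0.32]]]'
```

```text
clock: 15.5
eef_pos: [462.1, -97.0, 96.4]
eef_rot: [-3.141, 0.0, 0.474]
wrist_force: [-1.9, 1.4, 2.4]
finger_gap: 13.6
clock: 16.0
eef_pos: [462.1, -96.9, 96.4]
eef_rot: [-3.141, 0.0, 0.071]
wrist_force: [-1.9, 3.8, 3.1]
finger_gap: 13.6
clock: 16.5
eef_pos: [462.0, -96.7, 96.4]
eef_rot: [-3.141, 0.001, -0.248]
wrist_force: [-2.3, 4.2, 4.1]
finger_gap: 13.7
```

```bash
python3 -m pendant '[[[0,0,0,0.08],[0,0,0,0.16],[0,0,0,0.24],[0,0,0,0.32],[0,0,0,0.37]]]'; python3 -m pendant '[[[0,0,0,0],[0,0,0,0],[0,0,0,0]]]'
python3 - <<'E'
from h import *
s=manip.read_state(); print(s["eef_pos"],s["eef_rot"],s["clock"],s["joints"],s["moment"],s["wrist_force"])
c=cams.camera("side"); crop(c,230,190,230,170,3.4,"pics/side8.png")
c=cams.camera("wrist"); cv2.imwrite("pics/wrist8.png",c["frame"][:,:,::-1])
E
```

```text
clock: 17.0
eef_pos: [462.1, -96.6, 96.4]
eef_rot: [-3.141, 0.001, -0.618]
wrist_force: [-1.9, 6.0, 4.3]
finger_gap: 13.6
clock: 17.3
eef_pos: [462.1, -96.6, 96.4]
eef_rot: [-3.141, 0.001, -0.615]
wrist_force: [-1.9, 5.1, 3.9]
finger_gap: 13.7
[462.07804905 -96.59131115  96.40186851] [-3.14100901e+00  7.01100624e-04 -6.14625338e-01] 17.3 [-2.84113998e-01  2.68279194e-01  1.85924886e+00  9.17980370e-04
  1.01453854e+00  1.90082298e+00] [1.13471228 0.4513548  0.15726067] [-1.88524634  5.0962677   3.87430622]
```

View pics/side8.png

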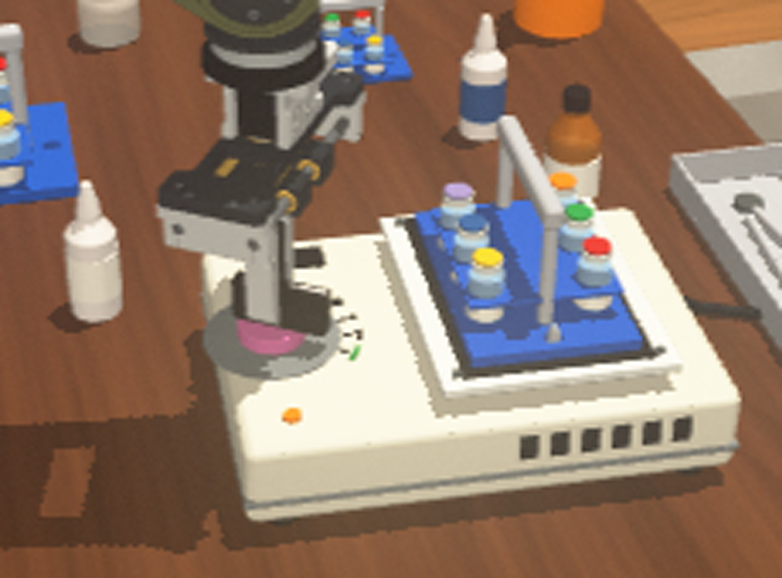

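View pics/wrist8.png

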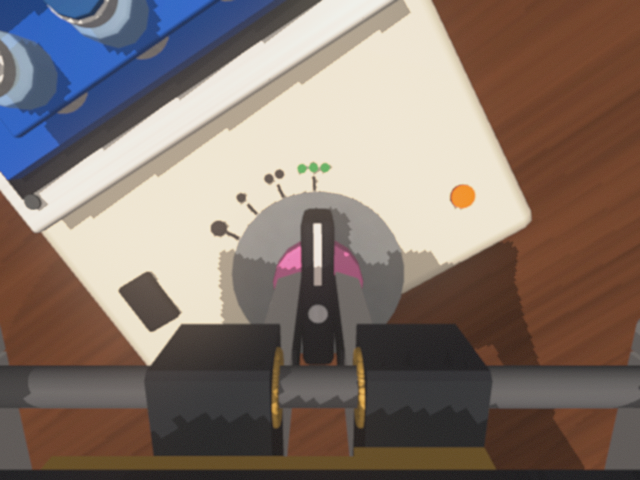

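The bar's pointer at (317,215) lines up with the three green dots at (314,168), and the carrier is still flush. I'll hold a bit longer and then hand in.

```bash
python3 -m pendant '[[[0,0,0,0],[0,0,0,0],[0,0,0,0],[0,0,0,0],[0,0,0,0]]]'
python3 - <<'E'
from h import *
s=manip.read_state(); print(s["eef_rot"],s["finger_gap"],s["clock"]); print(manip.sign_off())
E
```

```text
clock: 17.9
eef_pos: [462.1, -96.6, 96.4]
eef_rot: [-3.141, 0.001, -0.615]
wrist_force: [-1.7, 5.8, 3.5]
finger_gap: 13.4
[-3.1410197e+00  6.9451234e-04 -6.1464903e-01] 13.383642778218775 17.9
the job is handed in; nothing more can be done
None
```

I seated the medium blue carrier (measured at 111 x 171 mm) on the shaker's two pins and let go of it. Then I turned the dial clockwise to its third click and handed the job in at 17.9 s, with the gripper still holding the dial.

- **Carrier:** the side view showed it flush, with the near pin poking through its hole. The height at contact matched the platform's 92 mm.
- **Dial:** the tool turned 1.09 rad in all. The bar stayed aligned between the fingers, and its pointer lined up with the three green dots. The finger gap was 13.4 mm on the 14 mm bar, and the grip was set to 60 N.
- **Leftover force:** about 6–7 N still pressed on the wrist because the grip was roughly 1 mm off centre. This is well within limits.
- **Bystanders:** the ones in the last side crop (both dropper bottles and the amber bottle) looked unmoved. The specimen cup, gauze jar and tape roll were last seen standing in the side view before I gripped the dial, and I did not measure any of them again.

No check failed. The sign-off gives no verdict, and I read the dial angle from the tool's turn and the picture, not from the joint itself.

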